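Load a data plate into the bench engraver and latch its lid

ROBOT

A 6-joint arm with a two-finger parallel gripper is mounted at the origin on the work surface. World frame = base frame: x ahead of the robot, y to its left, z up, the work surface at z = 0. Lengths are in m, angles in rad, forces in N, time in s.
With the tool pointing down it reaches from about 0.3 to 0.95 m from the base axis. Payload 3.1 kg.
Tool frame: the origin (TCP) lies on the centre line of the jaws, within the pads' length; the fingertips stand 22 mm ahead of it and the grasp point (between the pads) lies 3 mm ahead of it (ctrl.tips_ahead is the z of the fingertips in the tool frame, in m); z points along the fingers, y is the line along which they close (so a half turn about z gives the same grasp; the last joint's range is limited). The gripper opens to 85 mm and grips with 20 to 120 N. Pads are 22 mm wide; open, the fingers measure 114 mm over their backs; the gripper's body (76 mm by 85 mm) begins 54 mm behind the grasp point. The pads swing forward as they close: fully open they stand 13 mm farther back than shut.
Start: joints at [1.242, 0.308, 1.634, -0, 1.2, -0.07], TCP at [0.16, 0.604, 0.227] pointing down, gripper open.
Joint ranges: [-3.06, 3.06], [-0.79, 1.96], [0.05, 2.63], [-1.19, 4.34], [0.05, 2.64], [-2.94, 2.94]. Speed limits (rad/s): [2.79, 2.79, 3.14, 3.14, 3.14, 3.14].

INTERFACE

Orientations are given as a unit quaternion [x, y, z, w].
In Python, from station import ctrl, optics gives the robot as it stands. The module is installed in compiled form; this text tells all that it offers.
- The arm moves only by the tool jog_arm, never from a script. Its argument "targets" is one flat list of numbers, 5 for each row, row after row: the opening, from 0 (shut) to 1 (fully open), then the shift along the tool's x, y, z scaled (see below), then the turn about the tool's z scaled (see below). In form: [claw, x, y, z, turn, claw, x, y, z, turn, ...]. A call has 1 to 10 rows; each row shifts and turns the commanded pose from where the row before left it, along the tool's axes as they then stand; what a row does not reach is not made up. The controller multiplies each number of a shift by 4 cm and each number of a turn by 4 degrees. A row lasts 1/12 s, in which the tool goes at most 41.7 mm and 7.16 degrees, less where a joint would pass 70% of its speed; a pose out of reach is approached as far as the arm can. A call with a number of a shift or a turn outside -1 to 1 is refused whole. A call with a gripper value outside its range is refused whole. The fingers move at their own pace and stop on an object; "newtons" is the grip in N (left out, the last holds). Time passes only in rows, so rows that do not move let the fingers close. It gives the time, the measured TCP pose, the force, the opening and the grip force at its end, in the units of the state.
- ctrl.sense(): the state, without advancing time (a new reading comes with each control period).
- optics.capture(name): name is "scene" or "top"; returns a dict with "image" (400x640x3 uint8, red, green, blue), "mtx" (3x3 intrinsics, pixels), "R" (3x3) and "t" (3): a world point X has camera coordinates R X + t. Camera axes: x right, y down, z forward; pixel columns grow to the right and rows downward; lengths in m; the calibration is good to about 2 mm. A picture is of the moment at which its call begins. There is no depth.
- ctrl.close_job(): hands the job in; it is judged then, once.
The state is a dict: "t": time; "joint_positions": joint angles; "dq": joint speeds; "tau": joint torques, N m; "position": TCP position; "tool_rot": TCP orientation; "force": force on the tool from outside, world axes, zero at the start; "moment": the same for the moment, N m; "finger_gap": opening from 0.0 (shut) to 1.0 (fully open); "grasp_force": force on a finger pad.
Only numpy, scipy, OpenCV 4.12 (cv2) and the standard library are available. Lean on these libraries where they do the work, as an engineer would, in place of code of your own. Each camera call takes 0.05 s, during which the arm holds its last target. There are 200 camera calls.

TASK

Load the blank data plate into the bench engraver: press the lid's thumb pad down once to trip its push-push latch, get clear and let the lid spring up by itself, then carry the plate by its edges only, without touching its black coated face, and set it down (do not drop it) flat in the nest, coated face up. Then swing the lid down and press it once more until it latches shut and stays down, and let go. Leave the other things on the bench where they are.

Things in the scene. Friction and masses are not known exactly. Their poses are not given: they have to be found in the camera images.
- engraver: white bench engraver, 310 mm deep, 280 wide, 118 high, with a flat smoked lid level with its top. Origin on the bench, 100 mm in front of the hinge line. Axes: x to its back, y to its left, z up. Under the lid its well is 256 mm wide, its side walls 48 mm higher than the nest point. A black latch box, top 102 mm above the bench, fills its front left corner to x -53 mm, y 67 mm
- press_pad (a point): black ribbed thumb pad (22 x 70 mm) in the middle of the lid's grey front bar, where the lid is pressed. The point is the pad's centre on the lid's upper face, 194 mm from the hinge line, 18 mm behind the lid's front edge. It moves with the lid; with the lid shut, axes as engraver
- lid (a joint): lid angle, rad: 0 latched and level, 1.5 fully open (nearly upright), -0.03 pressed in to its stop. Push-push latch: press the lid's front down about 6 mm to the stop (a few N; it trips in the last 1.5 mm) and let go: freed, its spring swings it fully open in about 2 s, so draw the tool off forwards. When shut by a push to that same stop and let go, it returns to level and stays; one more press frees it again
- hinge (a point): middle of the lid's hinge line at the back of the well, 115 mm above the bench, at mid-thickness of the lid; fixed, axes as engraver, the hinge runs along y. Lid: 212 mm from hinge to front edge, 252 wide, 6 thick. Open, it stands above the hinge, outer face to the back; to shut it, push that face about the hinge with 2 to 5 N at 170 mm from the hinge; let go half-way it springs open again
- nest (a point): where plate_centre comes when the plate lies seated, 70 mm above the bench, 105 mm in front of the hinge line; axes as engraver; the plate's length goes along x, either way round. The plate lies on a block 34 mm wide, 38 mm above the bed. Eight round-headed 6 mm dowels stand 2.5 mm clear of its edges, 5 mm above its face: two beyond each end, two beside each long edge 41 mm from its middle
- plate_centre (a point): centre of the blank data plate: rectangular aluminium, 110 (its x) x 56 (its y) x 4 mm, about 70 g, bare metal edges, upper face coated black but for a 3 mm margin. It lies face up on one of two wooden plate rests, underside 45 mm above the bench, long edges overhanging the rest's 34 mm wide block, whose steel foot is 6 mm high. The other rest holds a round dial
- plate: the whole data plate; origin at the centre of its underside, 2 mm below plate_centre, same axes
- plate_face: the black coated area, 104 x 50 mm, in the middle of the plate's upper face: must not be touched. Origin at the centre of the plate's underside
- dial_centre (a point): centre of a round aluminium dial blank, 84 mm across, 6 mm thick, on the other plate rest: leave alone
- caliper_mid (a point): middle of a caliper, 200 mm long, lying on the operator's side of the bench: leave alone
- driver_grip (a point): handle of a screwdriver, 190 mm long, lying on the operator's side of the bench: leave alone
- cleaner_mid (a point): mid-height of a white bottle, 60 mm across and 150 mm high: leave alone
- coupling_mid (a point): mid-height of a steel flanged coupling, 60 mm across and 60 mm high, standing on the bench: leave alone
- mug_mid (a point): mid-height of a white mug, 80 mm across and 92 mm high: leave alone
Mind the look-alikes: they are no part of the job. What is shaped like the plate but green is not meant.

How it is judged:
By the outcome, as a careful person would: the job done as asked, in the order asked, and still so for the second after the job is handed in, with the robot touching nothing.
It also fails if it takes over 70 s, if anything falls off the work surface, if the arm or the gripper's body presses on something with over 40 N, if the wrist force passes 120 N, or if a joint passes its speed limit or range.

## Working session

There is one attempt and no reset: what is moved stays moved. The work goes in short steps, Python scripts to look and compute and a tool call to move; the robot and the scene stay as the last step left them, time stands still between calls to the robot, and variables do not carry over. Pictures are saved under pics/ and viewed, at most 10 in all, crops included, and the job is handed in when it is done.

Besides the shell and the picture viewer there is one more tool, called after ">>>" as name(argument=value, ...), one argument or row to a line, values as JSON. jog_arm: Moves the arm, as the interface text tells. Shifts and turns lie within -1 to 1; 1 stands for 4 cm of shift or 4 degrees of turn. Its arguments: {"type":"object","properties":{"targets":{"type":"array"},"newtons":{"type":"number"}},"required":["targets"]}

```bash
mkdir -p pics; python3 - <<'E'
from station import ctrl, optics
import cv2
for n in("scene","top"):
    c=optics.capture(n); cv2.imwrite(f"pics/{n}0.png",c["image"][:,:,::-1]); print(n,c["mtx"].tolist(),c["R"].round(4).tolist(),c["t"].round(4).tolist())
s=ctrl.sense(); print(s, ctrl.tips_ahead)
E
```

```text
scene [[406.17449258091756, 0.0, 310.5769311314729], [0.0, 406.17449258091756, 208.00905673228988], [0.0, 0.0, 1.0]] [[0.1642, 0.9862, 0.0186], [0.7092, -0.1049, -0.6971], [-0.6856, 0.1277, -0.7167]] [0.0085, -0.2746, 1.5973]
top [[404.96520840877827, 0.0, 320.3796351326356], [0.0, 404.96520840877827, 201.22726053458726], [0.0, 0.0, 1.0]] [[0.0068, -0.9998, -0.0164], [-0.9947, -0.005, -0.1029], [0.1028, 0.017, -0.9946]] [-0.0576, 0.4878, 1.122]
{'t': 0.1, 'joint_positions': array([ 1.24231788e+00,  3.08940445e-01,  1.63506511e+00, -3.26606397e-05,
        1.19972775e+00, -6.96982741e-02]), 'dq': array([ 0.00101093, -0.00101716, -0.00211174,  0.00130525,  0.00396607,
        0.00037155]), 'tau': array([-1.16670194e-05, -4.16404438e+01, -2.77646220e+01, -2.01642220e-04,
        3.95284180e-03, -2.68109136e-05]), 'position': array([0.15972495, 0.60345142, 0.22604513]), 'tool_rot': array([ 1.29023387e-01,  9.91640973e-01, -1.05219597e-03, -1.96773143e-04]), 'force': array([-0.13096681,  1.0550956 , -0.31688822]), 'moment': array([-0.02511663, -0.01590045,  0.00760922]), 'grasp_force': 0.0, 'finger_gap': 0.9996904776250392} 0.022
```

View pics/scene0.png

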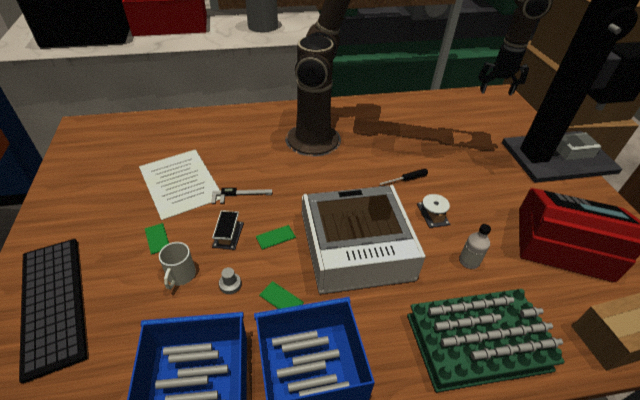

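View pics/top0.png

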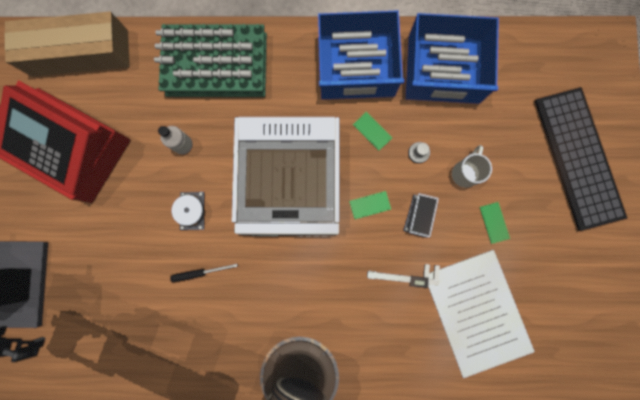

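The scene picture shows the engraver with its front towards the robot. In the top picture the pad is at about (286,214), the black plate on its rest at (422,215), the dial at (188,210), and the caliper and driver in front. I'll enlarge the top view for exact corners.

```bash
python3 - <<'E'
import cv2
a=cv2.imread("pics/top0.png")[108:243,225:445]
cv2.imwrite("pics/top0z.png",cv2.resize(a,None,fx=3.6,fy=3.6,interpolation=cv2.INTER_CUBIC))
a=cv2.imread("pics/scene0.png")[180:290,205:425]
cv2.imwrite("pics/scene0z.png",cv2.resize(a,None,fx=3.6,fy=3.6,interpolation=cv2.INTER_CUBIC))
E
```

```text
(no output)
```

View pics/top0z.png

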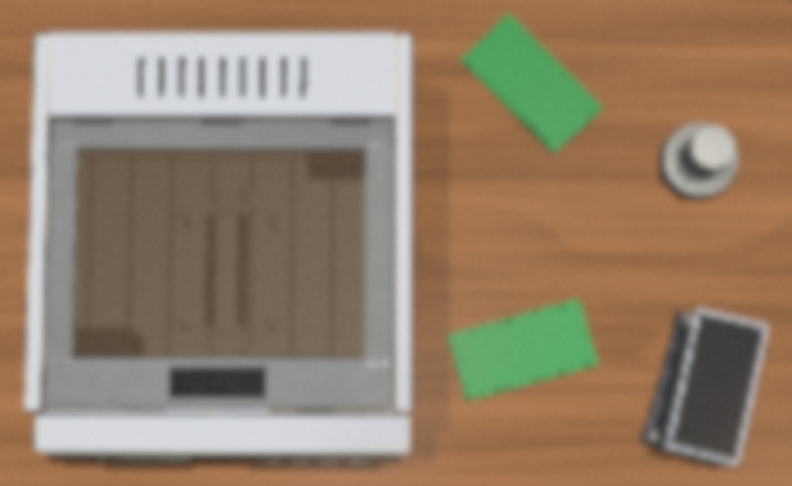

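View pics/scene0z.png

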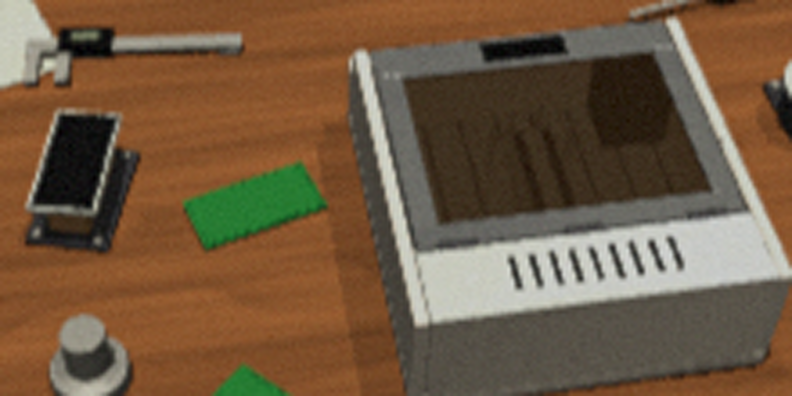

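The zooms give the corners: plate, top zoom (700,309), (768,325), (737,464), (667,450). Pad corners are around (170..266, 368..397). I'll fit both poses from both views.

```bash
cat > h.py <<'E'
import numpy as np
from scipy.optimize import least_squares
from scipy.spatial.transform import Rotation as Rn
from station import ctrl, optics
off={"top":(225,108),"scene":(205,180)}
def unz(n,p,off=off,f=3.6): return (np.array(p,float)+.5)/f-.5+np.array(off[n])
def proj(c,X):
    q=np.atleast_2d(X)@c["R"].T+c["t"]; q=q@c["mtx"].T; return q[:,:2]/q[:,2:]
def fit(obs,x0,z=None):
    # obs: list (cam, local pts Nx3, pix Nx2); p=x,y,yaw
    def P(p,L): c,s=np.cos(p[2]),np.sin(p[2]); return np.c_[p[0]+c*L[:,0]-s*L[:,1],p[1]+s*L[:,0]+c*L[:,1],L[:,2]]
    f=lambda p:np.concatenate([(proj(c,P(p,L))-u).ravel() for c,L,u in obs])
    r=least_squares(f,x0,loss="soft_l1"); return r.x, r.fun.reshape(-1,2)
E
python3 - <<'E'
from h import *
C={n:optics.capture(n) for n in("top","scene")}
np.set_printoptions(precision=4,suppress=True)
pl={"top":[(700,309),(768,325),(737,464),(667,450)],"scene":[(95,214),(28,208),(60,112),(121,116)]}
# local plate corners order for top: upper-left(+x,+y), upper-right(+x,-y), lower-right(-x,-y), lower-left(-x,+y)
Lp=np.array([(55,28,49),(55,-28,49),(-55,-28,49),(-55,28,49)])/1e3
for sel in(["top"],["scene"],["top","scene"]):
    print(sel,*fit([(C[n],Lp,unz(n,pl[n])) for n in sel],[.55,-.25,-.2]))
Le=np.array([(-83,35,118),(-83,-35,118),(-105,-35,118),(-105,35,118),(100,126,118),(100,-126,118),(-112,-126,118)])/1e3
en={"top":[(170,368),(265,368),(266,397),(171,397),(49,118),(396,117),(396,410)],
"scene":[(567,53),(484,62),(481,43),(564,36),(752,210),(414,249),(370,52)]}
for sel in(["top"],["scene"],["top","scene"]):
    print(sel,*fit([(C[n],Le,unz(n,en[n])) for n in sel],[.6,.05,0]))
E
```

```text
['top'] [ 0.4489 -0.3406 -0.2345] [[-0.6797 -0.1204]
 [ 0.3285  0.2069]
 [ 0.4543  0.443 ]
 [-0.1704 -0.5646]]
['scene'] [ 0.4533 -0.3404 -0.2428] [[ 0.218   0.0961]
 [-0.3812  0.368 ]
 [-0.4367 -0.3546]
 [ 0.6638 -0.2072]]
['top', 'scene'] [ 0.4503 -0.3406 -0.239 ] [[-0.5703 -0.6463]
 [ 0.4157 -0.2309]
 [ 0.3621 -0.0478]
 [-0.2392 -1.145 ]
 [ 0.1882 -0.7194]
 [-0.3943 -0.3874]
 [-0.5965 -1.0297]
 [ 0.4888 -0.9351]]
['top'] [0.5391 0.0346 0.0019] [[ 0.109  -0.2849]
 [ 0.6201 -0.1916]
 [ 0.255   0.2168]
 [-0.314   0.1138]
 [ 0.6334  0.1979]
 [-0.6123  0.5325]
 [-0.7241 -0.5553]]
['scene'] [ 0.5404  0.0346 -0.0014] [[ 0.4082  0.2905]
 [ 0.4589  0.1557]
 [-0.2659  0.3499]
 [-0.589  -0.0049]
 [-1.1784 -0.0303]
 [ 0.7055  0.0511]
 [ 0.1412 -0.7289]]
['top', 'scene'] [0.5395 0.0346 0.0006] [[ 0.0469 -0.4654]
 [ 0.5563 -0.3359]
 [ 0.1795  0.0718]
 [-0.3876 -0.0675]
 [ 0.6685 -0.0213]
 [-0.5826  0.4391]
 [-0.8049 -0.6531]
 [ 0.2879  0.0797]
 [ 0.3598 -0.0246]
 [-0.3776  0.1755]
 [-0.7213 -0.209 ]
 [-1.231  -0.3554]
 [ 0.7556 -0.1398]
 [ 0.047  -0.8618]]
```

>>> jog_arm(
  targets=[0, 0, 0, 0, -0.92, 0, 0, 0, 0, -0.92, 0, 0, 0, 0, -0.92, 0, 0, 0, 0, -0.92, 0, -0.42, -0.85, 0, 0, 0, -0.42, -0.85, 0, 0, 0, -0.42, -0.85, 0, 0, 0, -0.42, -0.85, 0, 0, 0, -0.42, -0.85, 0, 0, 0, -0.42, -0.85, 0, 0],
)

```text
t: 1.03
position: [0.2607, 0.3982, 0.227]
tool_rot: [0.001, 1.0, -0.0, 0.0]
force: [0.6, 0.5, 0.1]
finger_gap: 0.003
grasp_force: 0.0
```

>>> jog_arm(
  targets=[0, -0.42, -0.85, 0, 0, 0, -0.42, -0.85, 0, 0, 0, -0.42, -0.85, 0, 0, 0, -0.42, -0.85, 0, 0, 0, -0.42, -0.85, 0, 0, 0, -0.42, -0.85, 0, 0, 0, -0.42, -0.85, 0, 0, 0, -0.42, -0.85, 0, 0, 0, -0.42, -0.85, 0.3, 0, 0, -0.42, -0.85, 0.3, 0],
)

```text
t: 1.87
position: [0.4291, 0.0579, 0.2039]
tool_rot: [0.001, 1.0, 0.0, 0.002]
force: [1.0, 0.8, 0.1]
finger_gap: -0.002
grasp_force: 0.0
```

>>> jog_arm(
  targets=[0, 0, 0, 0, 0, 0, 0, 0, 0, 0],
)

```text
t: 2.03
position: [0.4275, 0.0581, 0.2024]
tool_rot: [0.003, 1.0, 0.0, -0.001]
force: [-0.2, 0.5, -1.0]
finger_gap: -0.001
grasp_force: 0.0
```

```bash
cat >> h.py <<'E'
def need(x,y,z,yaw=180.):
    """remaining tool-axis units to TCP target; yaw = world angle of tool x, deg"""
    s=ctrl.sense(); M=Rn.from_quat(s["tool_rot"]).as_matrix()
    a=np.degrees(np.arctan2(M[1,0],M[0,0])); tw=-((yaw-a+180)%360-180)
    print("pos",s["position"].round(4),"yaw",round(a,2),"z",M[:,2].round(3),"F",s["force"].round(1),"gap",round(s["finger_gap"],3))
    print("shift now-axes",(M.T@(np.array([x,y,z])-s["position"])/.04).round(2),"turn",round(tw/4,2))
E
python3 -c "
from h import *
need(.443,.0346,.150)"
```

```text
pos [0.4275 0.0581 0.2024] yaw 179.61 z [-0.002  0.    -1.   ] F [-0.2  0.5 -1. ] gap -0.001
shift now-axes [-0.39 -0.58  1.31] turn -0.1
```

>>> jog_arm(
  targets=[0, -0.39, -0.58, 0.4, 0, 0, 0, 0, 0.6, 0, 0, 0, 0, 0.31, 0, 0, 0, 0, 0.15, 0, 0, 0, 0, 0, 0],
)

```text
t: 2.45
position: [0.4416, 0.0377, 0.1435]
tool_rot: [0.0, 1.0, 0.0, -0.002]
force: [-0.2, 0.1, 0.8]
finger_gap: 0.001
grasp_force: 0.0
```

>>> jog_arm(
  targets=[0, 0, 0, 0.08, 0, 0, 0, 0, 0.05, 0, 0, 0, 0, 0, 0],
)

```text
t: 2.7
position: [0.4437, 0.037, 0.1402]
tool_rot: [0.0, 1.0, 0.0, 0.001]
force: [-0.3, -0.4, 0.5]
finger_gap: -0.003
grasp_force: 0.0
```

>>> jog_arm(
  targets=[0, 0, 0, 0.06, 0, 0, 0, 0, 0.06, 0, 0, 0, 0, 0, 0],
)

```text
t: 2.95
position: [0.4431, 0.0365, 0.1346]
tool_rot: [0.001, 1.0, -0.0, -0.0]
force: [-0.4, -0.5, -0.6]
finger_gap: -0.003
grasp_force: 0.0
```

>>> jog_arm(
  targets=[0, 0, 0, 0.05, 0, 0, 0, 0, 0, 0],
)

```text
t: 3.12
position: [0.4431, 0.0364, 0.1325]
tool_rot: [0.001, 1.0, 0.0, -0.0]
force: [0.4, -0.5, 0.3]
finger_gap: 0.002
grasp_force: 0.0
```

>>> jog_arm(
  targets=[0, 0, 0, 0.05, 0, 0, 0, 0, 0, 0],
)

```text
t: 3.28
position: [0.4431, 0.0364, 0.1304]
tool_rot: [0.001, 1.0, -0.0, -0.0]
force: [-0.4, 0.2, -0.4]
finger_gap: -0.005
grasp_force: 0.0
```

>>> jog_arm(
  targets=[0, 0, 0, 0.05, 0, 0, 0, 0, 0, 0],
)

```text
t: 3.45
position: [0.4431, 0.0364, 0.1285]
tool_rot: [0.001, 1.0, 0.0, -0.0]
force: [0.2, 0.5, 0.2]
finger_gap: -0.002
grasp_force: 0.0
```

```bash
python3 - <<'E'
from h import *
import cv2
o=[]
for n,(a,b,c,d) in {"scene":(130,270,290,430),"top":(140,280,220,360)}.items():
    C=optics.capture(n); im=C["image"][:,:,::-1].copy()
    print(n,proj(C,[ctrl.sense()["position"]+[0,0,-.022],[.4455,.0346,.118]]).round(1))
    o.append(cv2.resize(im[a:b,c:d],(390,390),interpolation=cv2.INTER_CUBIC))
cv2.imwrite("pics/press.png",np.hstack(o))
E
```

```text
scene [[350.2 195.2]
 [350.1 193.1]]
top [[285.  214.9]
 [285.3 213.7]]
```

View pics/press.png

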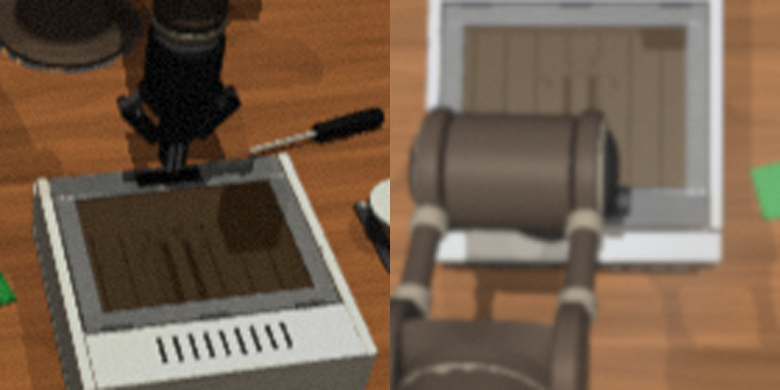

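The scene half shows the shut fingertips right at the pad (about (353,192)) and the lid level. Continuing down in small steps.

>>> jog_arm(
  targets=[0, 0, 0, 0.05, 0, 0, 0, 0, 0, 0],
)

```text
t: 3.72
position: [0.4431, 0.0365, 0.1265]
tool_rot: [0.001, 1.0, 0.0, -0.0]
force: [-0.9, 0.5, 0.1]
finger_gap: -0.001
grasp_force: 0.0
```

>>> jog_arm(
  targets=[0, 0, 0, 0.05, 0, 0, 0, 0, 0, 0],
)

```text
t: 3.88
position: [0.4431, 0.0365, 0.1245]
tool_rot: [0.001, 1.0, 0.0, -0.0]
force: [-0.1, 0.1, 0.9]
finger_gap: 0.003
grasp_force: 0.0
```

>>> jog_arm(
  targets=[0, 0, 0, 0.05, 0, 0, 0, 0, 0, 0],
)

```text
t: 4.05
position: [0.443, 0.0365, 0.1224]
tool_rot: [0.001, 1.0, -0.0, -0.0]
force: [0.1, -0.2, 0.8]
finger_gap: -0.003
grasp_force: 0.0
```

>>> jog_arm(
  targets=[0, 0, 0, 0.05, 0, 0, 0, 0, 0, 0],
)

```text
t: 4.22
position: [0.4431, 0.0365, 0.1205]
tool_rot: [0.001, 1.0, 0.0, -0.0]
force: [0.4, 0.8, -0.2]
finger_gap: 0.002
grasp_force: 0.0
```

>>> jog_arm(
  targets=[0, 0, 0, 0.05, 0, 0, 0, 0, 0, 0],
)

```text
t: 4.38
position: [0.4431, 0.0364, 0.1184]
tool_rot: [0.001, 1.0, -0.0, -0.0]
force: [-0.5, 0.3, 0.1]
finger_gap: 0.001
grasp_force: 0.0
```

```bash
python3 - <<'E'
from h import *
import cv2
C=optics.capture("scene"); im=C["image"][:,:,::-1]
p=ctrl.sense()["position"]; print(p,ctrl.tips_ahead,proj(C,[p,p+[0,0,-.022],[.4455,.0346,.118],[.4455,.0346,.112]]).round(1))
cv2.imwrite("pics/press2.png",cv2.resize(im[150:230,290:420],None,fx=6,fy=6,interpolation=cv2.INTER_CUBIC))
E
```

```text
[0.44307321 0.03644244 0.11853511] 0.022 [[350.6 192.3]
 [349.9 197.6]
 [350.1 193.1]
 [349.9 194.5]]
```

View pics/press2.png

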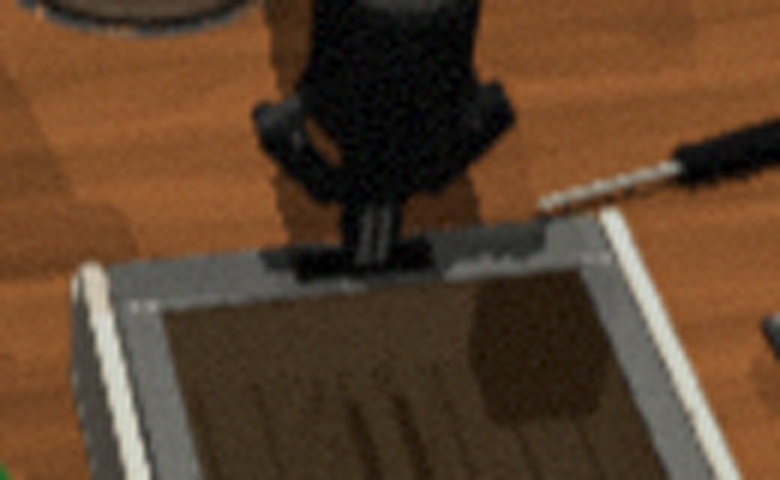

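The tip looks to be at about (352.5,193.7), i.e. z≈0.116, so contact has only just begun. The tips are shorter than assumed; I'll keep going until there is force.

>>> jog_arm(
  targets=[0, 0, 0, 0.05, 0, 0, 0, 0, 0, 0],
)

```text
t: 4.6
position: [0.4431, 0.0364, 0.1165]
tool_rot: [0.001, 1.0, -0.0, -0.0]
force: [0.2, -0.8, 0.1]
finger_gap: 0.002
grasp_force: 0.0
```

>>> jog_arm(
  targets=[0, 0, 0, 0.05, 0, 0, 0, 0, 0, 0],
)

```text
t: 4.77
position: [0.4432, 0.0364, 0.1145]
tool_rot: [0.001, 1.0, -0.0, -0.0]
force: [1.1, -0.2, 0.7]
finger_gap: 0.002
grasp_force: 0.0
```

>>> jog_arm(
  targets=[0, 0, 0, 0.05, 0, 0, 0, 0, 0, 0],
)

```text
t: 4.93
position: [0.4433, 0.0365, 0.1127]
tool_rot: [0.001, 1.0, 0.0, -0.0]
force: [-0.1, -0.6, 1.0]
finger_gap: -0.003
grasp_force: 0.7
```

>>> jog_arm(
  targets=[0, 0, 0, 0.05, 0, 0, 0, 0, 0, 0],
)

```text
t: 5.1
position: [0.4434, 0.0364, 0.1106]
tool_rot: [0.001, 1.0, -0.0, 0.0]
force: [-0.1, 0.5, 0.9]
finger_gap: 0.002
grasp_force: 0.7
```

>>> jog_arm(
  targets=[0, 0, 0, 0.05, 0, 0, 0, 0, 0, 0],
)

```text
t: 5.27
position: [0.4435, 0.0364, 0.1087]
tool_rot: [0.001, 1.0, 0.0, 0.0]
force: [0.1, -0.3, 1.8]
finger_gap: -0.006
grasp_force: 0.8
```

>>> jog_arm(
  targets=[0, 0, 0, 0.04, 0, 0, 0, 0, 0, 0],
)

```text
t: 5.43
position: [0.4435, 0.0365, 0.1077]
tool_rot: [0.001, 1.0, -0.0, -0.0]
force: [-2.3, -0.0, 6.9]
finger_gap: -0.003
grasp_force: 3.4
```

>>> jog_arm(
  targets=[0, 0, 0, 0.03, 0, 0, 0, 0, 0, 0],
)

```text
t: 5.6
position: [0.4436, 0.0364, 0.1072]
tool_rot: [0.001, 1.0, -0.0, -0.0]
force: [-3.9, -0.3, 11.9]
finger_gap: 0.0
grasp_force: 6.1
```

>>> jog_arm(
  targets=[0, 0.85, 0, -0.4, 0, 0, 1, 0, -0.2, 0, 0, 0.5, 0, -0.2, 0, 0, 0, 0, 0, 0],
)

```text
t: 5.93
position: [0.3447, 0.0368, 0.1372]
tool_rot: [0.001, 1.0, 0.0, -0.002]
force: [-0.3, -0.3, 0.1]
finger_gap: -0.001
grasp_force: 0.0
```

>>> jog_arm(
  targets=[1, 0, 0, 0, 0, 1, 0, 0, 0, 0, 1, 0, 0, 0, 0, 1, 0, 0, 0, 0, 1, 0, 0, 0, 0, 1, 0, 0, 0, 0, 1, 0, 0, 0, 0, 1, 0, 0, 0, 0, 1, 0, 0, 0, 0, 1, 0, 0, 0, 0],
)

```text
t: 6.77
position: [0.3493, 0.0366, 0.1379]
tool_rot: [0.001, 1.0, 0.0, -0.0]
force: [-0.6, -0.3, -0.4]
finger_gap: 1.002
grasp_force: 0.0
```

```bash
python3 - <<'E'
from h import *
import cv2
C=optics.capture("scene"); im=C["image"][:,:,::-1]; D=optics.capture("top"); jm=D["image"][:,:,::-1]
p=ctrl.sense()["position"]; print(p,ctrl.sense()["finger_gap"])
for n,c in(("s",C),("t",D)): print(n,proj(c,[p,p+[0,0,-.022],p+[0,0,-.0],p+[0,0,.022]]).round(1))
a=cv2.resize(im[110:260,200:430],None,fx=3.4,fy=3.4,interpolation=cv2.INTER_CUBIC)
cv2.imwrite("pics/open.png",a); cv2.imwrite("pics/open_t.png",jm); cv2.imwrite("pics/open_s.png",im)
E
```

```text
[0.34928062 0.03663202 0.1379686 ] 0.9958633180237743
s [[344.2 167.2]
 [343.6 172.6]
 [344.2 167.2]
 [344.7 161.7]]
t [[283.1 251.2]
 [284.  251. ]
 [283.1 251.2]
 [282.1 251.4]]
```

View pics/open.png

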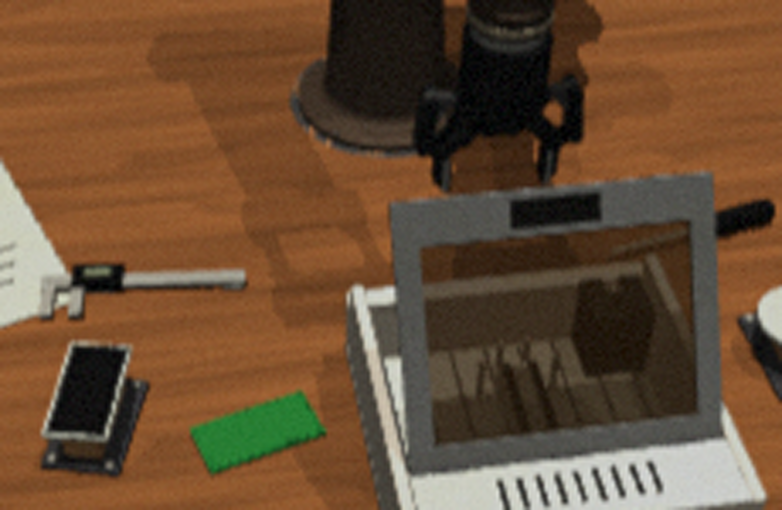

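The lid is rising, and the open fingertips are seen at about (331,165) and (360,165), around 9 mm above the reported TCP instead of below it. The true tip height is thus offset by about 20 to 30 mm, so I'll servo visually at the plate.

>>> jog_arm(
  targets=[1, 0, 0, -0.7, 0, 1, 0, 0, -0.5, 0, 1, -0.25, -0.94, 0, 0, 1, -0.25, -0.94, 0, 0, 1, -0.25, -0.94, 0, 0, 1, -0.25, -0.94, 0, 0, 1, -0.25, -0.94, 0, 0, 1, -0.25, -0.94, 0, 0, 1, -0.25, -0.94, 0, 0, 1, -0.25, -0.94, 0, 0],
)

```text
t: 7.7
position: [0.4288, -0.2664, 0.1859]
tool_rot: [0.001, 1.0, 0.0, 0.0]
force: [1.1, 0.7, 0.4]
finger_gap: 1.0
grasp_force: 0.0
```

>>> jog_arm(
  targets=[1, -0.25, -0.94, 0, 0, 1, -0.25, -0.94, 0, 0, 1, 0, 0, 0, 0.85, 1, 0, 0, 0, 0.85, 1, 0, 0, 0, 0.85, 1, 0, 0, 0, 0.87, 1, 0, 0, 0.8, 0, 1, 0, 0, 0.8, 0, 1, 0, 0, 0, 0, 1, 0, 0, 0, 0],
)

```text
t: 8.53
position: [0.4469, -0.3381, 0.12]
tool_rot: [0.12, 0.993, 0.002, -0.002]
force: [0.5, -1.5, 0.6]
finger_gap: 1.002
grasp_force: 0.0
```

```bash
python3 - <<'E'
from h import *
import cv2
need(.4503,-.3405,.110,166.3)
p=ctrl.sense()["position"]; M=Rn.from_quat(ctrl.sense()["tool_rot"]).as_matrix()
o=[]
for n,(a,b,c,d) in {"scene":(140,270,170,300),"top":(150,280,360,490)}.items():
    C=optics.capture(n); im=C["image"][:,:,::-1]
    q=[p+M@np.array([0,s*.0425,z]) for s in(1,-1) for z in(-.005,.009,.022)]
    print(n,((proj(C,q)-[c,a]+.5)*3-.5).round(0).tolist())
    cv2.imwrite(f"pics/pl_{n}.png",im)
    o.append(cv2.resize(im[a:b,c:d],(390,390),interpolation=cv2.INTER_CUBIC))
cv2.imwrite("pics/pl.png",np.hstack(o))
E
```

```text
pos [ 0.4469 -0.3381  0.12  ] yaw 166.21 z [-0.004  0.004 -1.   ] F [ 0.5 -1.5  0.6] gap 1.002
shift now-axes [-0.1  -0.04  0.25] turn -0.02
scene [[205.0, 198.0], [206.0, 208.0], [208.0, 218.0], [116.0, 192.0], [119.0, 203.0], [121.0, 212.0]]
top [[163.0, 180.0], [159.0, 182.0], [156.0, 183.0], [260.0, 204.0], [256.0, 206.0], [251.0, 206.0]]
```

View pics/pl.png

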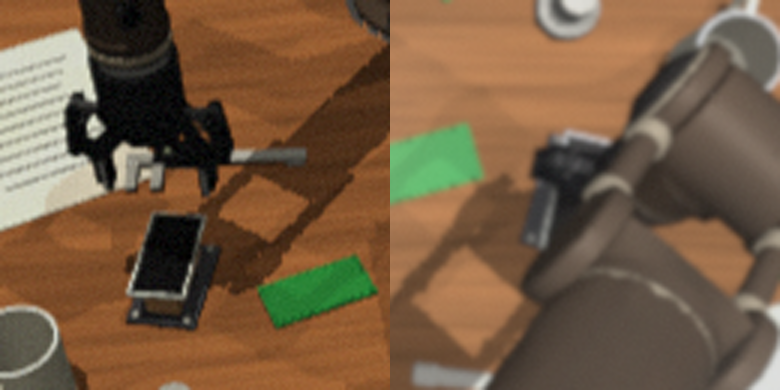

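In the scene half (left) the open tips are at crop (111,187) and (208,197), about 25 mm above where the reported pose puts them. The top half shows a black finger at (540–600,140–190) and suggests a shift in +x. I'll check the top view numerically.

```bash
python3 - <<'E'
from h import *
import cv2
for n,(r0,r1,c0,c1) in {"top":(188,236,396,452),"scene":(168,212,186,256)}.items():
    im=cv2.imread(f"pics/pl_{n}.png").mean(2)
    print(n,"cols from",c0)
    for r in range(r0,r1): print(r,"".join("@#%*+=-. "[min(8,int(v//20))] for v in im[r,c0:c1]))
E
```

```text
top cols from 396
188 ------------------------------------------=+%%%*+===++++
189 ------------------------------------------=+%%*+=---==++
190 ------------------------------------------=+**+=-....-==
191 -====------------------------------------==+++=-...  ..-
192 =========-------------------------------==+++=--..     .
193 =============--====---.....-------========+===---..    .
194 ===================---.     ...-----=====++===+==--.    
195 =================+=--. ....     ....-==+**++++++++=-.  .
196 ================++=--..-===--..     .-+*%%******+++=-...
197 ===============++*+==-.=+**++==--.. .=*%%%%****+++++=-..
198 =============+++*%%**+++*******+++===+%##%%***+++++++=--
199 ============+**%%%#%%%%%%***********%%##%%%***+++++++=--
200 ===========+*%%####%%%%%%%%%%%%%%%%%####%%***++++++++===
201 ===========+*#####%%*%%%%%%%%##%#%#####%%***+++++++++==+
202 ===========+*%###%%***%%*%%%%%########%%%***+++++++++++*
203 ===========+%###%%%*********%%%%#####%%%***++++++*******
204 ===========*%####%%%**%*******%%#####%%****++++++***%%%%
205 ==========+*%#####%%%%%%*******%#####%%**
[... 4465 characters left out ...]
=+==+*%%#@#+*%%%%%%**++++
203                    =**==++*%%#*+++*%%%%+=+========+%%##%+*%%%%%*++++++
204                   -=+*+*+*%%**++++*****======+=++++%%%*+*%%%%%*+++++++
205                .-=+++++++++++++++++++++++++++++++++%****%%%%%*++++++++
206              -=+++++++++++++++++++++*++++++++++++++***%%%%%%*+++++++++
207          ..==++++++++++*+*+**+++***+****+++++++++++**%%%#%%*++++++++++
208       ..-+++++++++++*********************+++++++++*%%%%%%%*+++++++++++
209    ..==+++*++***************************++++++++++%%%%%%%%+++++++++==+
210 ..=+++++**************************++++++++++++****%%%%%%%*=+==++++====
211 ++**+++++*************************+*%**********%%****%%%%++=+++==+====
```

```bash
python3 - <<'E'
from h import *
import cv2
p=np.array([.1597,.6035,.2260]); M=Rn.from_quat([.12902,.99164,-.00105,-.0002]).as_matrix()
for n,(r0,r1,c0,c1) in {"top":(322,366,0,56),"scene":(58,104,470,534)}.items():
    C=optics.capture(n); 
    print(n,proj(C,[p+M@np.array([0,s*.047,z]) for s in(1,-1) for z in(-.05,-.022,0,.022)]).round(1).tolist())
    im=cv2.imread(f"pics/{n}0.png").mean(2)
    print(n,"cols from",c0)
    for r in range(r0,r1): print(r,"".join("@#%*+=-. "[min(8,int(v//20))] for v in im[r,c0:c1]))
E
```

```text
top [[-7.7, 333.1], [2.7, 330.3], [10.3, 328.3], [17.7, 326.3], [32.9, 345.0], [42.0, 341.9], [48.8, 339.5], [55.2, 337.3]]
top cols from 0
322 ********+****++*++++*++++++++++++++**%###%*++++==++*****
323 *************+**+*+++++++++++++++++**%###%*++++===+*****
324 ************+*+**+**++++*++++++++++**%###%*++++===++****
325 ***********++*++++++++++++++*++++++**%%#%%*+++====++****
326 %%%%%%%***+*+**+*++*+++++++++++++++***%%**+++======++++*
327 %#####%*+++++++++++++++++++++++++++++**+++++=========+++
328 ######*++++++++++++++++++++++++++++++++===============+*
329 #@@@#%*+==+++++=+++++=+===============================+*
330 @#@@#%*+=============================================++*
331 #@###*+==============================================+**
332 @@##%*+=============================================++**
333 @@##%++=============================================++**
334 @##%*++=============================================++**
335 ##%**++++++++++++========================++=========+***
336 ##%***+++++++++++++++++===============++++++++=====++***
337 ###%%%***********++++++++==========+++++*
[... 4304 characters left out ...]
*%##############
94 ++++++++++++++++++++++++++++++++++++++*##%**+++*+*%#############
95 ++++++++++++++++++++++++++++++++++++++*%%**+++++++*#############
96 ++++++++++++++++++++++++++++*+++++++++*+*+*++++++***%###########
97 ++++++++++++*++***++++++++++*++++++++*++++*++++**+*+*%##########
98 +++++*+++*++*+++++*+++++*+++++*+*++*+***+++++++*+**++*##########
99 +++++++++++++++*+++++*+**+++*+++++***+**+++*++****+*++*%########
100 +++++++++++++++++++++++*+++*++**+++++**+***++++++++++++*%#######
101 ++++++++++++++++++++++++++++++++++++++++++++++++++++++++*#######
102 +++++++++++++++++++++++++++++++++++++++++++++++++++++++++*######
103 ++++++++++++++++++++++++++++++++++++++++++++++++++++++++++*%####
```

The start pictures also give open tips about 13 mm behind the reported TCP (xy agrees), and the pad contact put the shut tips 5 mm behind it. So I take the fingertips as about 10 mm above the reported z at the grasp, and set the depth from that (TCP z ≈ 0.023 for the plate edge).

>>> jog_arm(
  targets=[1, -0.1, -0.04, 0, 0, 1, 0, 0, 0.7, 0, 1, 0, 0, 0.7, 0, 1, 0, 0, 0.4, 0, 1, 0, 0, 0, 0],
)

```text
t: 9.15
position: [0.4503, -0.3404, 0.0473]
tool_rot: [0.12, 0.993, 0.002, -0.002]
force: [-0.5, 0.7, -1.2]
finger_gap: 1.0
grasp_force: 0.0
```

```bash
python3 - <<'E'
from h import *
import cv2
need(.4503,-.3405,.023,166.3)
p=ctrl.sense()["position"]; M=Rn.from_quat(ctrl.sense()["tool_rot"]).as_matrix()
c=optics.capture("scene"); im=c["image"]
print(proj(c,[p+M@np.array([0,s*.047,-.015]) for s in(1,-1)]).round(1).tolist())
g=im.mean(2)
for r in range(196,256): print(r,"".join("@#%*+=-. "[min(8,int(v//20))] for v in g[r,196:256]))
E
```

```text
pos [ 0.4503 -0.3404  0.0473] yaw 166.21 z [-0.004  0.004 -1.   ] F [-0.5  0.7 -1.2] gap 1.0
shift now-axes [-0.   -0.    0.61] turn -0.02
[[241.0, 221.6], [209.6, 219.5]]
196 +####%%%%%##@@@@@@@@@@@@@@@@@@@@@@@@@@###%%**#####*++++%%%%%
197 %@@@######@@@@@@@@@@@@@@@@@@@@@@@@@@@@###%########%+++*%%%%%
198 %@@@@###*%@@@@@@@@@@@@@@@@@@@@@@@@@@@@@##%####@@###+*%%%%%%%
199 #@@@@##*..%@@@@@@@@@@@@@@@@@@@@@@@@@@@@@@####@@@#@#*%%%%%%%%
200 %@@@##%-  =#@@@@@@@@@@@@@@@@@@@@@@@@@@@@###@@@@@@#@#%%%%%%%%
201 %@@@##*    =%@@@@@@@@@@@@@@@@@@@@@@@@@@@##%#@@@@@@@#%%%%%%%%
202 %@@@@@*    .*@@@@@@@@@@@@@@@@@@@@@@@@@@@@#%#@@@@@@@@%%*%%%%%
203 *@@@@@*    =%@@@@@@@@@@@@@@@@@@@@@@@@#@@@@#%#@@@@@@@#%+*%%%%
204 *@@@@@%..=+#@@@@@@@@@@@@@@@@@@@@@@@@###@@@@%%@@@@@@@#*+**%%%
205 +@@@@@#*%%#@@@@@@@@@@@@@@@@@@@@@@@@@*%@@@@@##@@@@@@@#*+++**%
206 +@@@@@@@@@@@#@@@@@#@@@@@@@@@@@@@@@@#*#@@@@@@#@@@@@@@@%+++++*
207 *#@@@@@@@@@@@@@@@#%%#@@@@@@@@@@@@@@@##@@@@@@@@@@@@@@@%++++++
208 %@@@@@@@@@@@@@@@#%**%#######@@@##@@@@@@@@@@@@@@@@@@@@%++++++
209 %@@@@@@@@@@@@@@#%****%%**%%%%%%**#@@@@@@##@@@@@@@@@@@*++++=+
210 %#@@##@@@@@@@@
[... 2271 characters left out ...]
+++++**%==%#@##@###@@####%%%#*%+++********+***++*+
246 ****++++++++++++%%%%########%######+=*#%*+++++***+++++++++++
247 *++*+++++++++++*######%##%#%%%%%%#%+=*%#*+++++++*+++++++++++
248 **++++++++++++++********%%%%##%%##%%%%%#**++*+*+**+++*++**++
249 ++++++++++++++++++++++++***%****%%%%%#%%++++**+****+++**++++
250 ++++++++++++++++++++++++++++++++********++++*+***+++++++++++
251 ++++++++++++++++++++++++++++++++++++++++++++++++++++++++++++
252 ++++++++++++++++++++++++++++++++++++++++++++++++++++++++++++
253 ++++++++++++++++++++++++++++++++++++++====++=+=+++++++++++++
254 +++++++++++++++++++++++++=++++++++===+=+=====+====++++++++++
255 ++++++++++++++++++++=++===++=+=+==++++==+==========+++++++++
```

>>> jog_arm(
  targets=[1, 0, 0, 0.3, 0, 1, 0, 0, 0.3, 0, 1, 0, 0, 0, 0],
)

```text
t: 9.45
position: [0.4515, -0.3415, 0.0247]
tool_rot: [0.12, 0.993, 0.001, -0.001]
force: [-0.3, -0.2, -0.4]
finger_gap: 1.004
grasp_force: 0.0
```

>>> jog_arm(
  targets=[0.75, 0, 0, 0, 0, 0.7, 0, 0, 0, 0, 0.65, 0, 0, 0, 0, 0.5, 0, 0, 0, 0, 0.5, 0, 0, 0, 0, 0.5, 0, 0, 0, 0],
  newtons=35,
)

```text
t: 9.95
position: [0.4527, -0.3426, 0.0269]
tool_rot: [0.12, 0.993, -0.0, 0.001]
force: [-0.6, 0.5, 4.8]
finger_gap: 0.642
grasp_force: 37.2
```

>>> jog_arm(
  targets=[0.5, 0, 0, -0.3, 0, 0.5, 0, 0, -0.6, 0, 0.5, 0, 0, -0.8, 0, 0.5, 0, 0, -0.8, 0, 0.5, 0, 0, 0, 0, 0.5, 0, 0, 0, 0],
)

```text
t: 10.45
position: [0.4538, -0.3436, 0.1292]
tool_rot: [0.12, 0.993, -0.002, 0.003]
force: [-1.0, 1.1, -0.5]
finger_gap: 0.642
grasp_force: 37.4
```

```bash
python3 - <<'E'
from h import *
import cv2
need(.5345,.0346,.180,180)
s=ctrl.sense(); print(s["grasp_force"])
o=[]
for n,(a,b,c,d) in {"scene":(130,260,160,290),"top":(140,270,350,480)}.items():
    C=optics.capture(n); im=C["image"][:,:,::-1]; cv2.imwrite(f"pics/lift_{n}.png",im)
    o.append(cv2.resize(im[a:b,c:d],(390,390),interpolation=cv2.INTER_CUBIC))
cv2.imwrite("pics/lift.png",np.hstack(o))
E
```

```text
pos [ 0.4538 -0.3436  0.1292] yaw 166.21 z [ 0.005 -0.004 -1.   ] F [-1.   1.1 -0.5] gap 0.642
shift now-axes [ 0.29  9.66 -1.3 ] turn -3.45
37.367427349090576
```

View pics/lift.png

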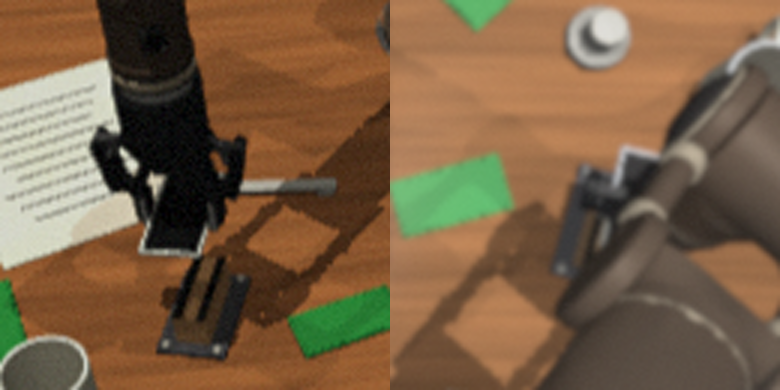

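The picture shows the plate held level by its long edges and the rest empty. Its far end corners are at scene px (206,213.7) and (227.7,215), and top px (427.3,190) and (440,193.3). I'll fit the plate offset in the hand.

>>> jog_arm(
  targets=[0.5, 0, 0, 0, 0, 0.5, 0, 0, 0, 0],
)

```text
t: 10.72
position: [0.4509, -0.341, 0.1242]
tool_rot: [0.12, 0.993, 0.001, -0.002]
force: [0.2, 1.0, -1.1]
finger_gap: 0.64
grasp_force: 37.4
```

```bash
python3 - <<'E'
from h import *
import cv2
np.set_printoptions(precision=4,suppress=True)
s=ctrl.sense(); p=s["position"]; print(p, s["joint_positions"].round(3))
C={n:optics.capture(n) for n in("scene","top")}
for n in C: print(n,np.abs(C[n]["image"][:,:,::-1].astype(int)-cv2.imread(f"pics/lift_{n}.png")).max())
pz=p[2]+.022
L=np.array([(55,28,0),(55,-28,0)])/1e3+[0,0,pz]
ob={"scene":[(227.7,214.8),(206,213.5)],"top":[(427.1,189.7),(440,193)]}
for sel in(["scene"],["top"],["scene","top"]):
    x,r=fit([(C[n],L,np.array(ob[n])) for n in sel],[.45,-.34,-.24]); print(sel,x,r.tolist())
    a=np.radians(166.2); u=np.array([np.cos(a),np.sin(a)]); v=np.array([-u[1],u[0]])*-1
    print(" plate-TCP in tool x,y mm",(x[:2]-p[:2])@u*1e3,(x[:2]-p[:2])@v*1e3)
for n,(r0,r1,c0,c1) in {"scene":(190,220,200,240),"top":(184,204,415,450)}.items():
    g=C[n]["image"].mean(2); print(n,c0)
    for r in range(r0,r1): print(r,"".join("@#%*+=-. "[min(8,int(q//20))] for q in g[r,c0:c1]))
E
```

```text
[ 0.4509 -0.341   0.1242] [-0.725  0.317  1.852 -0.     0.976 -2.055]
scene 153
top 57
['scene'] [ 0.4484 -0.3414 -0.214 ] [[-0.6046629205019372, -0.13816328446588955], [0.6044605146023514, 0.1644225785648814]]
 plate-TCP in tool x,y mm 2.315726785872074 -1.0253719290920558
['top'] [ 0.4478 -0.3333 -0.1585] [[-4.727955768321294, -0.14101471544483957], [4.452087786962807, 0.13497651004391287]]
 plate-TCP in tool x,y mm 4.8488097401421815 6.73138562472486
['scene', 'top'] [ 0.4481 -0.3425 -0.177 ] [[-0.1868909337471507, -0.43883278032322437], [0.8779398446840787, 0.4179426287214767], [-0.6478736186227252, -0.36060157129753634], [8.483581624139333, 0.31630074456461443]]
 plate-TCP in tool x,y mm 2.397662890837849 -2.130470124663169
scene 200
190 @@@@@@@@@#=    -#@@@@#@@@@@@@@@@@@##@@@@
191 @@@#@@@@@#=   .+#@@@@@@@@@@@@@@@@@@@@@@@
192 @@@@@@@@@@%=..=*@@@@@@@@@@@@@@@@@@@@@@@@
193 @##@@@@@@@@%..=%@@@@@@@@@@@@@@@@@@@@@@@@
194 *+=*#@@@@@@#-.+#@@@@@@@@@@@@@@@@@@@@@@@@
195 .  .+#@@@@@@+=%@@@@@@@@@@@@@@@@@@@@@@@@@
196     .+###@@@%=%@@@@@@@@@@@@@@@@@@@@@##@#
197      =##%#@@#*#@@@@@@@@@@@@@@@#@
[... 1106 characters left out ...]
----------=*%%%*+==+
187 -------------------------=*%**+=--=
188 -----------....---------=+**+=--...
189 -----------.   .....----=+*+=--... 
190 ----------.         ...-=++=--...  
191 ----------.  ...       .=+==----.  
192 ----------. .=+=--..  ..========-. 
193 =========-. .+***++==-==++++++++=-.
194 =========-  -+***********++***+++=-
195 --=======-  -******%%%%%%*****++++=
196 --=++====. .=*****%%###%%%***++++++
197 =++**++==. .+***%%%####%%%**+++++++
198 **%%**++=. -+***%%#####%%***+++++++
199 *%%%%***=..=*%%%%%####%%**+++++++++
200 %**%****=--+%%%%#####%%***+++++++++
201 ********=-=*%#######%%%***++++++***
202 *****+++===*%%#####%%%***++++++***%
203 ****++++++++*%#####%%***+++++++**%%
```

```bash
python3 - <<'E'
from h import *
import cv2
np.set_printoptions(precision=4,suppress=True)
p=ctrl.sense()["position"]; print(p)
def rect(c,img,pose,z):
    xs=np.arange(-65,65.1,.25)/1e3; ys=np.arange(-38,38.1,.25)/1e3
    X,Y=np.meshgrid(xs,ys,indexing="ij"); a=pose[2]
    W=np.stack([pose[0]+np.cos(a)*X-np.sin(a)*Y,pose[1]+np.sin(a)*X+np.cos(a)*Y,0*X+z],-1).reshape(-1,3)
    q=proj(c,W).astype(np.float32).reshape(X.shape+(2,))
    return cv2.remap(img.min(2),q[...,0],q[...,1],cv2.INTER_LINEAR).astype(float),xs*1e3,ys*1e3
def peak(prof,ax,lo,hi):
    m=(ax>lo)&(ax<hi); w=prof[m]-prof[m].min(); w=np.clip(w-.5*w.max(),0,None); return (w*ax[m]).sum()/w.sum()
for n in("scene","top"):
    C=optics.capture(n)
    for tag,img,pose,z in(("rest",cv2.imread(f"pics/{n}0.png"),(.4503,-.3406,-.239),.049),("held",C["image"][:,:,::-1],(p[0],p[1],-.239),p[2]+.022)):
        I,xs,ys=rect(C,img,pose,z)
        out=[]
        for y0 in((-18,-6),(-6,6),(6,18),(18,24)):
            m=(ys>y0[0])&(ys<y0[1]); out.append(round(peak(I[:,m].mean(1),xs,46,62),1))
        so=[]
        for x0 in((38,48),(-48,-38)):
            m=(xs>x0[0])&(xs<x0[1]); so+=[round(peak(I[m].mean(0),ys,20,34),1),round(peak(I[m].mean(0),ys,-34,-20),1)]
        print(n,tag,"end x",out,"sides y",so)
E
```

```text
[ 0.4513 -0.3414  0.1245]
scene rest end x [np.float64(55.8), np.float64(54.8), np.float64(55.6), np.float64(56.0)] sides y [np.float64(25.8), np.float64(-27.7), np.float64(25.8), np.float64(-27.6)]
scene held end x [np.float64(53.5), np.float64(54.0), np.float64(53.2), np.float64(52.6)] sides y [np.float64(27.5), np.float64(-26.0), np.float64(27.7), np.float64(-30.9)]
top rest end x [np.float64(53.0), np.float64(53.0), np.float64(52.8), np.float64(52.5)] sides y [np.float64(28.0), np.float64(-26.2), np.float64(26.8), np.float64(-26.4)]
top held end x [np.float64(57.9), np.float64(51.1), np.float64(50.7), np.float64(50.7)] sides y [np.float64(28.2), np.float64(-33.2), np.float64(25.9), np.float64(-30.7)]
```

>>> jog_arm(
  targets=[0.5, 0, 0, -0.5, 0, 0.5, 0, 0, -0.6, 0, 0.5, 0, 0, 0, -0.87, 0.5, 0, 0, 0, -0.87, 0.5, 0, 0, 0, -0.87, 0.5, 0, 0, 0, -0.86, 0.5, -0.1, 0.47, 0, 0, 0.5, -0.21, 0.94, 0, 0, 0.5, -0.21, 0.94, 0, 0, 0.5, -0.21, 0.94, 0, 0],
)

```text
t: 11.75
position: [0.481, -0.2094, 0.1697]
tool_rot: [0.0, 1.0, 0.0, -0.0]
force: [1.1, 0.7, -0.7]
finger_gap: 0.643
grasp_force: 37.4
```

>>> jog_arm(
  targets=[0.5, -0.21, 0.94, 0, 0, 0.5, -0.21, 0.94, 0, 0, 0.5, -0.21, 0.94, 0, 0, 0.5, -0.21, 0.94, 0, 0, 0.5, -0.21, 0.94, 0, 0, 0.5, -0.21, 0.94, 0, 0, 0.5, -0.1, 0.47, 0, 0, 0.5, 0, 0, 0, 0, 0.5, 0, 0, 0, 0, 0.5, 0, 0, 0, 0],
)

```text
t: 12.58
position: [0.5347, 0.0336, 0.1696]
tool_rot: [-0.001, 1.0, -0.0, -0.0]
force: [1.1, -0.3, -0.7]
finger_gap: 0.64
grasp_force: 37.4
```

```bash
python3 -c "
from h import *
need(.5359,.0334,.065)"
```

```text
pos [0.5347 0.0336 0.1696] yaw -179.89 z [-0.001 -0.001 -1.   ] F [ 1.1 -0.3 -0.7] gap 0.64
shift now-axes [-0.03 -0.    2.62] turn 0.03
```

>>> jog_arm(
  targets=[0.5, -0.03, 0, 0.6, 0, 0.5, 0, 0, 0.7, 0, 0.5, 0, 0, 0.7, 0, 0.5, 0, 0, 0.5, 0, 0.5, 0, 0, 0, 0, 0.5, 0, 0, 0, 0, 0.5, 0, 0, 0, 0],
)

```text
t: 13.17
position: [0.5373, 0.0331, 0.0711]
tool_rot: [-0.0, 1.0, -0.0, 0.001]
force: [-0.2, 0.1, -0.2]
finger_gap: 0.643
grasp_force: 37.4
```

```bash
python3 - <<'E'
from h import *
import cv2
need(.5359,.0334,.050)
o=[]
for n,(a,b,c,d) in {"scene":(160,290,290,420),"top":(105,235,225,355)}.items():
    C=optics.capture(n); im=C["image"][:,:,::-1]; cv2.imwrite(f"pics/nest_{n}.png",im)
    cr=im[a:b,c:d].astype(float); cr=np.clip(cr*1.7,0,255).astype(np.uint8) if n=="scene" else im[a:b,c:d]
    o.append(cv2.resize(cr,(400,400),interpolation=cv2.INTER_CUBIC))
    p=ctrl.sense()["position"]
    L=np.array([(55,28),(55,-28),(-55,-28),(-55,28)])/1e3
    print(n,"plate pred",((proj(C,np.c_[p[0]-.0014+L[:,0],p[1]+.0012+L[:,1],[p[2]+.022]*4])-[c,a])*400/130).round(0).tolist())
    D=np.array([(60.5,15),(60.5,-15),(41,33.5),(41,-33.5),(-41,-33.5),(-41,33.5)])/1e3
    print(n,"dowels side",((proj(C,np.c_[.5345+D[:,0],.0346+D[:,1],[.075]*6])-[c,a])*400/130).round(0).tolist())
cv2.imwrite("pics/nest.png",np.hstack(o))
E
```

```text
pos [0.5373 0.0331 0.0711] yaw -179.99 z [ 0.002 -0.    -1.   ] F [-0.2  0.1 -0.2] gap 0.643
shift now-axes [0.04 0.01 0.53] turn 0.0
scene plate pred [[250.0, 228.0], [190.0, 235.0], [163.0, 149.0], [219.0, 143.0]]
scene dowels side [[235.0, 246.0], [203.0, 250.0], [249.0, 228.0], [178.0, 236.0], [159.0, 172.0], [226.0, 164.0]]
top plate pred [[159.0, 169.0], [223.0, 170.0], [221.0, 295.0], [157.0, 294.0]]
top dowels side [[176.0, 170.0], [210.0, 170.0], [155.0, 192.0], [230.0, 192.0], [229.0, 284.0], [153.0, 283.0]]
```

View pics/nest.png

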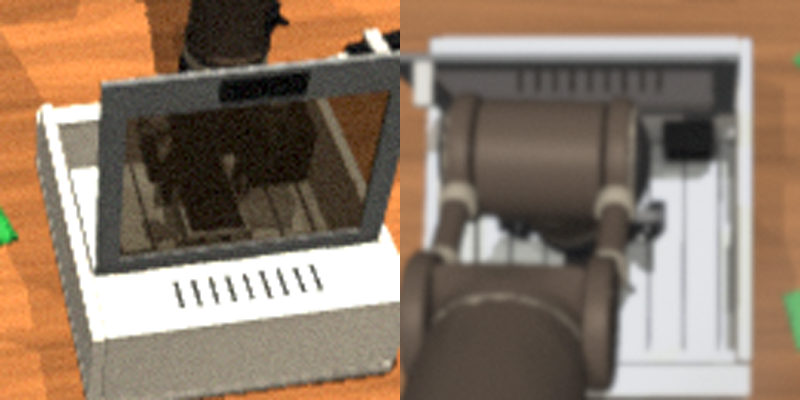

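The picture shows the plate through the smoked lid, over the nest. Its end edge is at about (190–245,232), as predicted, and the lid is fully open. Settling, then lowering by force.

>>> jog_arm(
  targets=[0.5, 0, 0, 0, 0, 0.5, 0, 0, 0, 0, 0.5, 0, 0, 0, 0],
)

```text
t: 13.52
position: [0.537, 0.0341, 0.071]
tool_rot: [-0.001, 1.0, -0.0, 0.001]
force: [0.6, 0.4, -1.0]
finger_gap: 0.644
grasp_force: 37.4
```

```bash
python3 - <<'E'
from h import *
import cv2
need(.5359,.0334,.050)
p=ctrl.sense()["position"]
for n,img in(("scene",None),):
    C=optics.capture(n); g=cv2.imread("pics/nest_scene.png").mean(2)
    for r in range(222,252): print(r,"".join("@#%*+=-. "[min(8,int(v//9))] for v in g[r,340:385]))
    print(proj(C,[[p[0]-.0014+.0535,p[1]+.0012+y,p[2]+.022] for y in(-.028,0,.028)]).round(1).tolist())
    print("dowels top",proj(C,[[.5345+.0605,.0346+y,.075] for y in(-.015,.015)]).round(1).tolist())
E
```

```text
pos [0.537  0.0341 0.071 ] yaw -179.9 z [ 0.002 -0.    -1.   ] F [ 0.6  0.4 -1. ] gap 0.644
shift now-axes [ 0.03 -0.02  0.52] turn 0.03
222 +*%@##*%#########@##@#@###%#%#%**+++%***++++=
223 +*%##%%%#@##@#############*%*%**++++**++*+**+
224 **%###%%%####%#@###%#####%#*%**+++**+**++*+*+
225 **+%##%%*%####@##%#%#%####%***++*++++**++++*+
226 +**%%%%%*%##@###%#####%####*+++++++++**++++++
227 +==*****++%##%######%###%##*++++=+++++**++++=
228 ---*+*%%*=%#######%########%+++++=++++*%+++++
229 ---+**%%%=*###%%##%##@%%#%%%+==+++=++=+%*==++
230 ---+***%*+*%#@###%%##%%%%%%#*++++++++++**++++
231 ==-=****%+=*########%##%####%=++++++=+++*++++
232 **=+***%%*-*#####%###@#%#%###*++*++*++++**+++
233 +***+***%%+*##########%#%%##*%=+***+++*+**+++
234 *+***++*%**=%##%#%%%%**+*+*+*++++=======+*+==
235 *********%*=++*++*+++==+=++*****=--------*===
236 +*******+%%=+++++*++*%**%+**+%**----==---*+--
237 *%%**+**+******%%****%##%****+**==-=---..--=-
238 **+=+=+**%%*%%%#%****+***++==-------=---.-===
239 *+=-==+*%*%%%***+*+===---=-----..-=+=++==++++
240 %+=====+++===--..--==-.-.-==+++======+++=++*+
241 *==-------=---..--=++++=++++=++++++++++====-=
242 --=--=-.--==+++++++=+++++*++++++++=-=-       
243 -===+++++++++=++*++++++++=+==--.             
244 +++++=+++++++++++++==.- .                    
245 +++*+++++=-==.                               
246 +====-                                       
247                                              
248                                         -    
249                              .     -         
250                              -     -     =   
251                   -     =     .          -   
[[351.7, 236.0], [361.5, 234.8], [371.2, 233.7]]
dowels top [[355.9, 241.2], [366.2, 240.0]]
```

>>> jog_arm(
  targets=[0.5, 0.03, -0.01, 0.15, 0, 0.5, 0, 0, 0.15, 0, 0.5, 0, 0, 0.1, 0, 0.5, 0, 0, 0, 0, 0.5, 0, 0, 0, 0],
)

```text
t: 13.98
position: [0.5345, 0.0337, 0.0532]
tool_rot: [-0.001, 1.0, -0.0, -0.001]
force: [-0.6, 0.4, -0.1]
finger_gap: 0.643
grasp_force: 37.4
```

>>> jog_arm(
  targets=[0.5, 0, 0, 0.06, 0, 0.5, 0, 0, 0, 0, 0.5, 0, 0, 0, 0],
)

```text
t: 14.23
position: [0.5349, 0.0337, 0.0514]
tool_rot: [-0.001, 1.0, -0.0, -0.0]
force: [0.6, 0.7, -0.6]
finger_gap: 0.647
grasp_force: 37.4
```

>>> jog_arm(
  targets=[0.5, -0.02, 0, 0.05, 0, 0.5, 0, 0, 0, 0, 0.5, 0, 0, 0, 0],
)

```text
t: 14.48
position: [0.5361, 0.0337, 0.0499]
tool_rot: [-0.001, 1.0, -0.0, 0.0]
force: [-1.5, 1.1, 2.7]
finger_gap: 0.638
grasp_force: 37.6
```

>>> jog_arm(
  targets=[0.5, 0, 0, 0.04, 0, 0.5, 0, 0, 0, 0, 0.5, 0, 0, 0, 0],
)

```text
t: 14.73
position: [0.5361, 0.0337, 0.0498]
tool_rot: [-0.001, 1.0, -0.0, -0.0]
force: [-4.6, 0.4, 11.5]
finger_gap: 0.642
grasp_force: 38.4
```

>>> jog_arm(
  targets=[0.5, 0, 0, 0.03, 0, 0.5, 0, 0, 0, 0, 0.5, 0, 0, 0, 0],
)

```text
t: 14.98
position: [0.5361, 0.0337, 0.0497]
tool_rot: [-0.001, 1.0, -0.0, -0.0]
force: [-7.8, -0.0, 19.6]
finger_gap: 0.639
grasp_force: 38.9
```

```bash
python3 - <<'E'
from h import *
C=optics.capture("scene"); g=C["image"].mean(2)
for r in range(226,250): print(r,"".join("@#%*+=-. "[min(8,int(v//9))] for v in g[r,335:385]))
for z in(.072,.076): print(proj(C,[[.5345+.0535,.0346+y,z] for y in(-.028,0,.028)]).round(1).tolist())
print("dowels top",proj(C,[[.5345+.0605,.0346+y,.075] for y in(-.015,.015)]).round(1).tolist())
print(proj(C,[[.5345+x,.0346+s*.0335,.075] for s in(-1,1) for x in(.041,-.041) ]).round(1).tolist())
E
```

```text
226 ++---+%##@#%*@##%%#@####%##@#%%%%%#*+++++++**+++++
227 =+=--==%#@#*%####@########@####%%%#+++++*++%++++++
228 =*=-=-=%###%%##%######%#######%%*%*+++=+++++%*+=++
229 -++----*##%%%%###@%##@@####@##%*%**++++=++++%+++++
230 -=+-==-=##%%%*##@##@#%@##@@#@##****+++++++++***+++
231 -=*=+=--*%%**=%%#%@####%###%###%+*%**+++++*+*%+*++
232 =*#*+*==*****+*##%#####%#%####@%=+**+*=*+*++***+++
233 =+%%**==+****+*%#%######%##%###%=+**++*++++++%*+*+
234 -+%%******%**++%#######@########*+*++*+*++==-***+=
235 -+*%%*********=%%%%#%##%%##%####%=**+====+--.=**==
236 -=+%********++=+%#%###%##@##%###%+***---==-===++=-
237 --+%%%*+*%%*+=+=%#####%#%#####@##%***=--=---..----
238 --++%%*+==****%-*#%##%@%%#%%***++=---.-------.--=+
239 ---=%*+=====*%*=*%*%*+*++==--.-=-=-...--==++++=++=
240 ==+=*%+====++*+===--.--=--------+++++=++++++++++++
241 +*****+===-----=----.-=+=++++==++==+++++++++++=+--
242 +=-----=-==-.-==+=++++=+++++++++++++++++-=.       
243 ----.-==+*+====++++++++++*+*+++++==-.             
244 ++++++++=+++++*+++++++++=-.-.                     
245 ++*++++*+++++++===.                               
246 *+*=++==-=.                                       
247 ==-                                               
248                                              .    
249                                         =         
[[350.7, 240.5], [360.3, 239.4], [369.9, 238.3]]
[[350.8, 239.6], [360.5, 238.5], [370.1, 237.3]]
dowels top [[355.9, 241.2], [366.2, 240.0]]
[[347.9, 236.7], [341.6, 215.8], [370.8, 234.0], [363.5, 213.4]]
```

The end edge sits at row ≈239 at col 360, against 239.4 predicted for a seated plate, so it is seated. Unloading the push, then opening.

>>> jog_arm(
  targets=[0.5, 0, 0, -0.06, 0, 0.5, 0, 0, 0, 0, 0.66, 0, 0, 0, 0, 0.7, 0, 0, 0, 0, 0.8, 0, 0, 0, 0, 1, 0, 0, 0, 0, 1, 0, 0, 0, 0, 1, 0, 0, 0, 0, 1, 0, 0, 0, 0],
)

```text
t: 15.78
position: [0.5359, 0.0337, 0.049]
tool_rot: [-0.001, 1.0, 0.0, -0.0]
force: [0.3, -0.3, 0.8]
finger_gap: 1.0
grasp_force: 0.0
```

>>> jog_arm(
  targets=[1, 0, 0, -0.3, 0, 1, 0, 0, -0.7, 0, 1, 0, 0, -0.9, 0, 1, 0, 0, -0.9, 0, 1, 0.9, 0, 0, 0, 1, 0.9, 0, 0, 0, 1, 0.9, 0, 0, 0, 1, 0.9, 0, 0, 0, 1, 0, 0, 0, 0],
)

```text
t: 16.53
position: [0.3825, 0.0338, 0.159]
tool_rot: [-0.001, 1.0, 0.0, -0.005]
force: [-0.6, 0.5, -1.3]
finger_gap: 1.0
grasp_force: 0.0
```

```bash
python3 - <<'E'
from h import *
import cv2
need(.39,.0346,.16)
C=optics.capture("top"); g=C["image"].mean(2); cv2.imwrite("pics/placed_top.png",C["image"][:,:,::-1])
print(proj(C,[[.5345+x,.0346+y,.072] for x,y in((.055,.028),(.055,-.028),(-.055,-.028),(-.055,.028))]).round(1).tolist())
for r in range(150,208): print(r,"".join("@#%*+=-. "[min(8,int(v//25))] for v in g[r,255:320]))
C=optics.capture("scene"); g=C["image"].mean(2)
for r in range(205,246): print(r,"".join("@#%*+=-. "[min(8,int(v//9))] for v in g[r,335:385]))
E
```

```text
pos [0.3825 0.0338 0.159 ] yaw -179.88 z [-0.011  0.    -1.   ] F [-0.6  0.5 -1.3] gap 1.0
shift now-axes [-0.19  0.02 -0.03] turn 0.03
[[277.6, 162.5], [298.0, 162.6], [297.5, 202.5], [276.9, 202.4]]
150 ******************************************************%%######@##
151 *******************************************************%#########
152 ++++*****++***********************************+********%#########
153 ++++++**++++++++***+++++++++**+++++++++**+++++++++***+*%#########
154 =+++++*++++++++++**+++++++++**+++++++++++++++==++++**+*%##@@#@@@@
155 =====++++===+=+++*++======++++++++++==++++=======++*++**##@@@@#@@
156 ======++=======++*++====++++++++======++++=======++*+++*%########
157 -----=+=--=====++++++==+++++++++==++==++++=+=====++*+++**%%%%%%%%
158 -----===----====++++===++++++++=======+++++======++*++++*********
159 -----===------==++++=======++++=======++++=======++++==++++++++++
160 -----===--------=++==========++=======++++=======++++========+++=
161 -----==---------================----==============++==========+==
162 -----==----------==---------===-...--===---------====--
[... 4684 characters left out ...]
+=-........+=-..
233  .==------=**=+%%###%####@%###%#=--+-...--.-.++-..
234 ..-+.------+%+=%#%###%%%%###%%%%+-.+=-.......-+..-
235 ...+-.-----***=*#%####%###%%%###%--*+--.-.--.-+=--
236 ..-+=.-----=+=++%#%########%#####+-**---=-----+==-
237 ...==-.--=--+=+-%###%######%#####*+**===-----.----
238 --.-+---=.--**%-*%#%%###%%%%***+==--..--==-=..-===
239 ....+-.-=--=*%*=*%%%****===-----==---.-====+===+=+
240 ---=**=--===**+=--=-.-==-=---.-==++======+++++++++
241 +**++++=-==-.-------..=+=++++=+++=++++++*++++++===
242 +==--=-=--=-..=+++++==+++++++++++++++++==-..      
243 ==--.-==+++=+=++++++++++*++++++++---.             
244 +++++++++++++*++++*==++==-.-.                     
245 ++++++++++*+++=-==.
```

From above, the plate lies centred between the dowels (black area cols 281–296, rows 165–200) and it is square, so it is seated. Next I plan the lid sweep from behind.

>>> jog_arm(
  targets=[0, 0, 0, -0.9, 0, 0, 0, 0, -0.9, 0, 0, 0, 0, -0.9, 0, 0, 0, 0, -0.9, 0, 0, 0, 0, -0.9, 0, 0, 0, 0, -0.9, 0, 0, -0.5, 0, 0, 0, 0, -0.95, 0, 0, 0, 0, -0.95, 0, 0, 0, 0, -0.95, 0, 0, 0],
)

```text
t: 17.47
position: [0.5294, 0.0336, 0.3792]
tool_rot: [-0.001, 1.0, -0.0, 0.002]
force: [0.9, 0.1, 0.5]
finger_gap: 0.0
grasp_force: 0.0
```

>>> jog_arm(
  targets=[0, -0.95, 0, 0, 0, 0, -0.95, 0, 0, 0, 0, -0.95, 0, 0, 0, 0, -0.95, 0, 0, 0, 0, -0.9, 0, 0, 0, 0, 0, 0, 0, 0, 0, 0, 0, 0, 0],
)

```text
t: 18.05
position: [0.7162, 0.0337, 0.3741]
tool_rot: [-0.001, 1.0, -0.0, -0.002]
force: [-0.2, 0.6, -0.8]
finger_gap: 0.001
grasp_force: 0.0
```

```bash
cat > lid.py <<'E'
from h import *
def tcp(th,r):
    d=np.array([-np.cos(th),np.sin(th)]); n=np.array([np.sin(th),np.cos(th)])
    K=np.array([.6395,.115])+r*d+.003*n; return K+[.011,-.005]
E
python3 - <<'E'
from lid import *
x,z=tcp(1.6,.17); need(.70,.0346,z); print(x,z)
cur=np.array([.70,z]); 
for th in np.linspace(1.6,.06,19):
    r=np.interp(th,[.06,1.5],[.203,.17]); t=tcp(th,r); u=(t-cur)/.04; u=np.round([-u[0],-u[1]],2); cur=cur+np.array([-u[0],-u[1]])*.04
    print(round(th,2),u.tolist(),cur.round(3))
E
```

```text
pos [0.7162 0.0337 0.3741] yaw -179.92 z [-0.003 -0.    -1.   ] F [-0.2  0.6 -0.8] gap 0.001
shift now-axes [0.4  0.02 2.36] turn 0.02
0.6584626396003436 0.279839913950152
1.6 [1.04, -0.0] [0.658 0.28 ]
1.51 [0.36, -0.0] [0.644 0.28 ]
1.43 [0.37, -0.01] [0.629 0.28 ]
1.34 [0.37, 0.01] [0.614 0.28 ]
1.26 [0.38, 0.05] [0.599 0.278]
1.17 [0.37, 0.08] [0.584 0.275]
1.09 [0.37, 0.11] [0.57 0.27]
1.0 [0.36, 0.15] [0.555 0.264]
0.92 [0.35, 0.17] [0.541 0.257]
0.83 [0.34, 0.22] [0.528 0.249]
0.74 [0.32, 0.24] [0.515 0.239]
0.66 [0.3, 0.27] [0.503 0.228]
0.57 [0.28, 0.3] [0.492 0.216]
0.49 [0.26, 0.33] [0.481 0.203]
0.4 [0.23, 0.35] [0.472 0.189]
0.32 [0.2, 0.37] [0.464 0.174]
0.23 [0.16, 0.39] [0.458 0.159]
0.15 [0.14, 0.41] [0.452 0.142]
0.06 [0.1, 0.43] [0.448 0.125]
```

>>> jog_arm(
  targets=[0, 0, 0.02, 0.7, 0, 0, 0, 0, 0.8, 0, 0, 0, 0, 0.86, 0, 0, 0, 0, 0, 0, 0, 0.5, 0, 0, 0, 0, 0.5, 0, 0, 0, 0, 0.44, 0, 0, 0, 0, 0, 0, 0, 0],
)

```text
t: 18.72
position: [0.6543, 0.0348, 0.2862]
tool_rot: [-0.001, 1.0, 0.0, 0.001]
force: [-0.5, 0.1, -0.1]
finger_gap: -0.0
grasp_force: 0.0
```

>>> jog_arm(
  targets=[0, 0.36, 0, 0, 0, 0, 0.37, 0, -0.01, 0, 0, 0.37, 0, 0.01, 0, 0, 0.38, 0, 0.05, 0, 0, 0.37, 0, 0.08, 0],
)

```text
t: 19.13
position: [0.5848, 0.0345, 0.2812]
tool_rot: [-0.001, 1.0, -0.0, 0.005]
force: [2.6, 0.4, -1.4]
finger_gap: 0.004
grasp_force: 1.2
```

>>> jog_arm(
  targets=[0, 0.37, 0, 0.11, 0, 0, 0.36, 0, 0.15, 0, 0, 0.35, 0, 0.17, 0, 0, 0.34, 0, 0.22, 0, 0, 0.32, 0, 0.24, 0],
)

```text
t: 19.55
position: [0.5159, 0.0344, 0.2457]
tool_rot: [-0.001, 1.0, -0.0, 0.005]
force: [2.9, -0.7, 0.2]
finger_gap: -0.003
grasp_force: 1.1
```

>>> jog_arm(
  targets=[0, 0.3, 0, 0.27, 0, 0, 0.28, 0, 0.3, 0, 0, 0.26, 0, 0.33, 0, 0, 0.23, 0, 0.35, 0, 0, 0.2, 0, 0.37, 0],
)

```text
t: 19.97
position: [0.4659, 0.0343, 0.1806]
tool_rot: [-0.001, 1.0, -0.0, 0.005]
force: [2.2, 0.0, 0.8]
finger_gap: 0.002
grasp_force: 1.1
```

>>> jog_arm(
  targets=[0, 0.16, 0, 0.39, 0, 0, 0.14, 0, 0.41, 0, 0, 0.1, 0, 0.33, 0, 0, 0, 0, 0, 0],
)

```text
t: 20.3
position: [0.4461, 0.0343, 0.1322]
tool_rot: [-0.001, 1.0, -0.0, 0.0]
force: [0.6, -0.9, 2.0]
finger_gap: -0.002
grasp_force: 0.6
```

>>> jog_arm(
  targets=[0, 0.02, 0, 0.2, 0, 0, 0.02, 0, 0.15, 0, 0, 0, 0, 0.1, 0, 0, 0, 0, 0.06, 0, 0, 0, 0, 0, 0],
)

```text
t: 20.72
position: [0.4448, 0.0343, 0.1116]
tool_rot: [-0.001, 1.0, -0.0, 0.0]
force: [1.4, -0.2, 1.5]
finger_gap: -0.001
grasp_force: 0.7
```

>>> jog_arm(
  targets=[0, 0, 0, 0.06, 0, 0, 0, 0, 0, 0, 0, 0, 0, 0, 0],
)

```text
t: 20.97
position: [0.4447, 0.0343, 0.1093]
tool_rot: [-0.001, 1.0, -0.0, 0.0]
force: [1.6, 0.1, 1.4]
finger_gap: -0.003
grasp_force: 0.7
```

>>> jog_arm(
  targets=[0, 0, 0, 0.05, 0, 0, 0, 0, 0, 0],
)

```text
t: 21.13
position: [0.4447, 0.0343, 0.1078]
tool_rot: [-0.001, 1.0, -0.0, 0.0]
force: [-0.6, 0.4, 5.8]
finger_gap: -0.002
grasp_force: 3.2
```

>>> jog_arm(
  targets=[0, 0, 0, 0.04, 0, 0, 0, 0, 0, 0],
)

```text
t: 21.3
position: [0.4448, 0.0343, 0.1072]
tool_rot: [-0.001, 1.0, -0.0, -0.0]
force: [-3.5, -0.6, 14.0]
finger_gap: -0.002
grasp_force: 6.9
```

Stop reached with 14 N. Letting go straight up and backing off.

>>> jog_arm(
  targets=[0, 0, 0, -0.15, 0, 0, 0, 0, -0.3, 0, 0, 0, 0, -0.6, 0, 0, 0.4, 0, -0.6, 0, 0, 0.9, 0, -0.3, 0, 0, 0.8, 0, 0, 0, 0, 0, 0, 0, 0, 0, 0, 0, 0, 0, 0, 0, 0, 0, 0, 0, 0, 0, 0, 0],
)

```text
t: 22.13
position: [0.3611, 0.0342, 0.1836]
tool_rot: [-0.001, 1.0, -0.0, 0.0]
force: [0.2, -0.5, 0.3]
finger_gap: -0.002
grasp_force: 0.0
```

>>> jog_arm(
  targets=[0, 0, 0, 0, 0, 0, 0, 0, 0, 0, 0, 0, 0, 0, 0, 0, 0, 0, 0, 0, 0, 0, 0, 0, 0, 0, 0, 0, 0, 0, 0, 0, 0, 0, 0, 0, 0, 0, 0, 0, 0, 0, 0, 0, 0, 0, 0, 0, 0, 0],
)

```text
t: 22.97
position: [0.3603, 0.0342, 0.1836]
tool_rot: [-0.001, 1.0, -0.0, 0.0]
force: [0.5, 0.2, -0.1]
finger_gap: -0.001
grasp_force: 0.0
```

```bash
python3 - <<'E'
from h import *
import cv2
s=ctrl.sense(); print(s["t"],s["position"],s["force"])
for n,(a,b,c,d) in {"scene":(185,275,300,415),"top":(110,235,230,342)}.items():
    C=optics.capture(n)["image"][:,:,::-1]; o=cv2.imread(f"pics/{n}0.png"); cv2.imwrite(f"pics/end_{n}.png",C)
    D=np.abs(C.astype(int)-o).mean(2)
    print(n,"engraver mean diff",D[a:b,c:d].mean().round(1),"vs open",np.abs(C.astype(int)-cv2.imread({"scene":"pics/nest_scene.png","top":"pics/placed_top.png"}[n])).mean(2)[a:b,c:d].mean().round(1))
    if n=="scene":
        g=C.mean(2)
        for r in range(184,252,2): print(r,"".join("@#%*+=-. "[min(8,int(v//22))] for v in g[r,300:420:2])," | ","".join("@#%*+=-. "[min(8,int(v//22))] for v in o.mean(2)[r,300:420:2]))
E
```

```text
22.9667 [0.36030696 0.03417901 0.18361267] [ 0.50306705  0.16732761 -0.05114572]
scene engraver mean diff 4.0 vs open 23.9
184 +***++++++++++++++%%%**%##########%*****++%%%*+********+++++  |  +++++++++*++++++++++*+*++***+++**++*++**++%%%*+*******+**+++
186 ++***+++++++++++*+%%%##############%********+. +**++++++++++  |  *++++*+++++++++************++++*+******+***++. +*+++++++++++
188 ******++**+*******%#%%######%%****++++++++++++ .*+*+**++****  |  ++********************+*+***++++++++++++++++++ .+****+*+****
190 ***************++%%%*+***%*%%##++=++=+++++++++  +*+**+******  |  +*++************+**+++++****%##++=++++++++++++  +**+********
192 ***%******+++++++++%##@@@@@@@@@+==+++++++++===+ -*++****+***  |  **********+++++++++%##@@@@@@@@@++++++++++++===+ -***++++**++
194 **..*+=++++++++++++*@@@@@@@@###%=++=+++++***+++  ++*+++++++*  |  **..++++++++++++++++@@@@@@@@@@#%=++++++++***+++  ++*+**+++++
196 *-  ++++++++++++++++###%***++++****%######@#+++= =++*+*+++++  |  +-  ++++++++++++++++###%***+++++***%########+++= =*++++*++++
198 *.  ++++++++++++++++++****%##%#%##%########@*+++  ++++++++++  |
[... 2782 characters left out ...]
=-..     -
242 *****%%  *+==+**++++++++++++++++*****+*++=-..                 |  ******%  *+++**+++++++++++++++++*****+*+==-..               
244 ****%*%- =++++++++++++++++++++***+=-.                         |  ****%%%- =++++++++++++++++++++*%*+=-.                       
246 ******%*  *++++****+++*++--..           .  - =-               |  *****%**  *++++****+++*++--..           .  - +-             
248 *****%%*  %++***++=..             .  +  %  #  *               |  *****%%*  %++***++=..             .  +  %  %  *             
250 *******%  -..             -  *  * .* .= +. +  *               |  ******%%  -..             -  *  * .* .= +- +  *             
top engraver mean diff 9.2 vs open 58.6
```

The closed lid matches the starting picture and has stayed level for over a second. The dark plate is visible in the nest, and nothing is touching the robot. Handing in.

```bash
python3 -c "
from station import ctrl
print(ctrl.close_job())"
```

```text
the job is handed in; nothing more can be done
None
```

The data plate lies in the nest coated face up, the lid is pressed shut and stayed level after I let go, and the job is handed in at about 23 s on the robot clock; the judge's verdict was not shown.

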